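Close the oil canister to the first click and send it down the lane

ROBOT

A 7-joint arm with a two-finger parallel gripper is mounted at the origin on the work surface. World frame = base frame: x ahead of the robot, y to its left, z up, the work surface at z = 0. Lengths are in m, angles in rad, forces in N, time in s.
With the tool pointing down it reaches from about 0.35 to 0.9 m from the base axis. Payload 19.9 kg.
Tool frame: the origin (TCP) lies at the very end of the fingers, on their centre line; the grasp point (between the pads) lies 19 mm behind it (robot.pinch_z is the distance from the TCP to the grasp point, in m); z points along the fingers, y is the line along which they close (so a half turn about z gives the same grasp; the last joint's range is limited). The gripper opens to 85 mm and grips with 20 to 120 N. Pads are 22 mm wide; open, the fingers measure 114 mm over their backs; the gripper's body (76 mm by 85 mm) begins 54 mm behind the grasp point. The pads swing forward as they close: fully open they stand 13 mm farther back than shut.
Start: joints at [1.194, 0.417, -0.01, 1.614, 0.005, 1.111, -0.053], TCP at [0.206, -0.59, 0.231] pointing down, gripper open.
Joint ranges: [-2.81, 2.81], [-0.39, 2.02], [-1.27, 1.25], [0.06, 2.57], [-1.19, 4.33], [0.19, 2], [-2.82, 2.82]. Speed limits (rad/s): [1.89, 1.89, 2.39, 2.39, 3.01, 3.01, 3.01].

INTERFACE

Orientations are given as a 3x3 rotation matrix whose columns are the frame's x, y, z axes.
In Python, from plant import robot gives the robot as it stands.
- The arm moves only by the tool step_arm, never from a script. Its argument "increments" is a list of rows, each an object with "fingers": the opening, from 0 (shut) to 1 (fully open); "translation": the shift along the tool's x, y, z in units of 25 mm (1.0 is 25 mm), a list of three; "roll": the turn about the tool's z in units of 6 degrees (1.0 is 6 degrees). A call has 1 to 12 rows; each row shifts and turns the commanded pose from where the row before left it, along the tool's axes as they then stand; what a row does not reach is not made up. A row lasts 1/10 s, in which the tool goes at most 50 mm and 8.59 degrees, less where a joint would pass 70% of its speed; a pose out of reach is approached as far as the arm can. A call is refused whole if a number of a shift passes 1 or a number of a turn 1, either way. A call with a gripper value outside its range is refused whole. The fingers move at their own pace and stop on an object; "newtons" is the grip in N (left out, the last holds). Time passes only in rows, so rows that do not move let the fingers close. It gives the time, the measured TCP pose, the force, the opening and the grip force at its end, in the units of the state.
- robot.get_obs(): the state, without advancing time (a new reading comes with each control period).
- robot.snapshot(name): name is "scene" or "side" or "wrist"; returns a dict with "frame" (384x512x3 uint8, red, green, blue), "z_map" (384x512 float32, m along the optical axis (not along the pixel's ray), 0 where there is no reading), "fov_y" (degrees; the focal length in pixels is half the picture's height over the tangent of half this angle, whatever the lens; pixels are square), "cx", "cy" (the principal point, pixels), "rvec" (rotation vector, rad) and "tvec" (3), from world to camera coordinates, as OpenCV has them. Camera axes: x right, y down, z forward; pixel columns grow to the right and rows downward; lengths in m; the calibration is good to about 2 mm. A picture is of the moment at which its call begins.
- robot.sign_off(): hands the job in; it is judged then, once.
Trained networks look in the newest picture that a camera, given by its name, has taken for a name from the list of things; names that differ only in an ending like _2 or _b are one class to them, and where a whole thing is asked for, a point or a joint stands for the part that bears it (a point fixed in the world has none). Each returns a list of dicts, best first, with "p" (0 to 1); they miss things now and then, are a little off and sometimes report something else, mostly with a low value. They report only what shows in the picture. A call takes as long as a camera call. They do not tell look-alikes from the thing itself.
- robot.trace(camera, target): "region" (384x512 bool, what is visible of it) and "point" ([column, row] as shares, 0 to 1, of the picture: columns of its width, rows of its height, amid what is visible of it).
- robot.pinpoint(camera, target): "point" ([column, row] as shares, 0 to 1, of the picture: columns of its width, rows of its height: a listed point, or the origin of a listed thing).
The state is a dict: "clock": time; "qpos": joint angles; "joint_velocities": joint speeds; "tau": joint torques, N m; "position": TCP position; "orientation": TCP orientation; "ft_force": force on the tool from outside, world axes, zero at the start; "moment": the same for the moment, N m; "gripper_width": finger opening in m; "grasp_force": force on a finger pad.
Only numpy, scipy, OpenCV 4.12 (cv2) and the standard library are available. Lean on these libraries where they do the work, as an engineer would, in place of code of your own. Each camera call takes 0.05 s, during which the arm holds its last target. There are 200 camera calls.

TASK

The white oil canister stands in the blue drip tray with its black cap still loose: turn the cap clockwise until its slip clutch clicks the first time, and stop there, before a second click. Then carry the canister over and set it gently, upright and lengthwise, on the upper half of the sloped roller lane, and let it go so that it slides down to rest against the yellow stop. Leave the other things on the bench where they are.

Things in the scene. Friction and masses are not known exactly. Their poses are not given: they have to be found in the camera images.
- canister: White flat oil canister, about 0.7 kg, loose. Body 150 mm long (its x), 64 mm wide (y), 80 mm high; origin at the centre of its underside, z up. On its top a fixed carrying handle (toward -x) and a black screw cap (vertical axis at x = +46 mm).
- handle (a point): Where to lift: on the handle's bar at mid-height, 104 mm above the underside, nearly over the centre of mass. The bar runs along the canister's x (45 mm to -x, 25 mm to +x of this point), 14 mm wide across y, 16 mm high, with 16 mm of air below it. The red ring round the cap begins 27 mm away along +x; the cap's wing stands 39 mm higher than this point.
- cap_grip (a point): Where to turn the cap: on its axis, 134 mm above the canister's underside. An upright wing: 56 mm along this point's x, 14 mm thick along its y, from 22 mm below this point (top of the cap's 52 mm disc) to 9 mm above. Tightens clockwise seen from above; turns easily (0.07 N m) for 0.6 to 1.5 rad, a hidden amount that differs each time, then bottoms hard. Turned back, the screw just loosens.
- clutch (a joint): Slip of the cap on its clutch, rad. 0 until the screw has bottomed; then it resists at once with about 0.4 N m, which falls through zero at 0.25 rad and then pulls the cap on to rest, free of torque, at 0.50: the first click. A second, equal one follows (0.4 N m from 0.50, top at 0.75, rest at 1.0). Let go between, the cap snaps to the nearer rest.
- tray: Blue drip tray fixed to the bench, which keeps the canister from turning: outside 170 by 84 by 26 mm high, walls 6 mm, floor 6 mm thick; the canister stands in it with 4 mm of play all round, its x along the tray's x. Origin at the centre of its underside.
- bed: Sloped roller lane, fixed (free rollers, 18 mm, 28 mm apart). Origin at the rollers' top, midway between the green rails, 70 mm above the bench; x points downhill, 0.22 rad below level, z is normal to the surface. Surface from x = -200 mm (upper end, open) to the yellow stop's face at +168 mm (50 mm high). Rails 36 mm high, 86 mm apart. A canister at the stop has its origin at x = +93 mm.
- shears_a: White-handled shears lying on the bench, 180 mm long; bystander. Origin at the pivot, on the underside.
- shears_b: A second pair of the same shears; bystander.
- screwdriver: Screwdriver lying on the bench, 200 mm long; bystander.
- nut_box: Green open box of nuts, 130 by 100 by 45 mm; bystander.
- cup: White mug, 85 mm high; bystander.
- oil_bottle: Amber bottle with red cap, 140 mm high, 56 mm diameter; bystander.
- whetstone: Terracotta-coloured whetstone, 160 by 60 by 30 mm; bystander.
- click_marks (a point): Centre of the red ring (68 mm diameter) below the cap, 95 mm above the canister's underside, with two marks 0.5 rad apart. The white pointer on the cap's rim stands at the white mark until the cap slips, and at the yellow mark after the first click. The ring turns with the screw. A small steel detent block stands across from the white mark.
Not all that is in view belongs to the job. There is more than one size of the canister; the job needs the largest.

How it is judged:
By the outcome, as a careful person would: the job done as asked, in the order asked, and still so for the second after the job is handed in, with the robot touching nothing.
It also fails if it takes over 72 s, if anything falls off the work surface, if the arm or the gripper's body presses on something with over 40 N, if the wrist force passes 120 N, or if a joint passes its speed limit or range.

## Working session

There is one attempt and no reset: what is moved stays moved. The work goes in short steps, Python scripts to look and compute and a tool call to move; the robot and the scene stay as the last step left them, time stands still between calls to the robot, and variables do not carry over. Pictures are saved under pics/ and viewed, at most 10 in all, crops included, and the job is handed in when it is done.

Besides the shell and the picture viewer there is one more tool, called after "Request:" by a JSON object that holds its "fn" and its "kwargs", one argument or row to a line. step_arm: Moves the arm, as the interface text tells. Its arguments: {"type":"object","properties":{"increments":{"type":"array","items":{"type":"object","properties":{"fingers":{"type":"number"},"translation":{"type":"array","items":{"type":"number"}},"roll":{"type":"number"}}}},"newtons":{"type":"number"}},"required":["increments"]}

```bash
mkdir -p pics
cat > h.py <<'E'
import numpy as np, cv2
from plant import robot
def snap(n):
    s=robot.snapshot(n); f=192/np.tan(np.radians(s['fov_y'])/2)
    R,_=cv2.Rodrigues(np.array(s['rvec'],float)); s['R']=R; s['f']=f; s['t']=np.array(s['tvec'],float).ravel(); return s
def cloud(s):
    v,u=np.mgrid[:384,:512]; z=s['z_map']
    P=np.stack([(u-s['cx'])/s['f']*z,(v-s['cy'])/s['f']*z,z],-1)
    return (P-s['t'])@s['R']
def ray_z(s,u,v,h):
    d=s['R'].T@np.array([(u-s['cx'])/s['f'],(v-s['cy'])/s['f'],1]); c=-s['R'].T@s['t']
    return c+d*(h-c[2])/d[2]
def proj(s,p):
    q=s['R']@np.asarray(p)+s['t']; return q[:2]/q[2]*s['f']+[s['cx'],s['cy']]
def save(s,name): cv2.imwrite('pics/'+name,s['frame'][:,:,::-1])
E
python3 - <<'E'
from h import *
o=robot.get_obs(); print(o['clock'],o['position'],o['orientation'])
ims=[]
for c in['scene','side']:
    s=snap(c); ims.append(s['frame']); P=cloud(s)
    print(c,s['fov_y'],-s['R'].T@s['t'])
    for n in['canister','handle','cap_grip','tray','bed','click_marks']:
        for r in robot.pinpoint(c,n)[:4]:
            u,v=r['point'][0]*512,r['point'][1]*384
            print(n,round(r['p'],2),round(u),round(v),P[min(int(v),383),min(int(u),511)].round(3))
im=np.hstack(ims); cv2.imwrite('pics/a.png',cv2.resize(ims[0],(800,600))[:,:,::-1]); cv2.imwrite('pics/b.png',cv2.resize(ims[1],(800,600))[:,:,::-1])
E
```

```text
0.0 [ 0.20581228 -0.58978295  0.23065055] [[ 9.44158231e-01  3.29492011e-01 -4.98744431e-04]
 [ 3.29492373e-01 -9.44157577e-01  1.11673349e-03]
 [-1.02938569e-04 -1.21870560e-03 -9.99999252e-01]]
scene 44.31574666522907 [1.37141543 0.33700656 1.23614081]
canister 0.95 329 303 [0.809 0.342 0.055]
canister 0.88 342 183 [0.408 0.263 0.066]
canister 0.59 296 219 [0.618 0.178 0.099]
handle 0.9 303 195 [0.542 0.173 0.118]
handle 0.75 254 193 [0.514 0.01  0.016]
handle 0.6 329 289 [0.772 0.328 0.057]
cap_grip 0.78 292 207 [0.616 0.161 0.152]
cap_grip 0.48 343 283 [0.708 0.359 0.003]
cap_grip 0.45 344 162 [0.332 0.247 0.078]
tray 0.58 297 222 [0.62  0.183 0.089]
bed 0.86 187 177 [ 0.571 -0.201  0.066]
click_marks 0.7 289 213 [0.634 0.162 0.147]
click_marks 0.56 345 163 [0.357 0.254 0.098]
click_marks 0.52 344 291 [0.769 0.368 0.077]
side 56.91105363648065 [-0.04792955  0.65052465  0.94192385]
canister 0.94 141 216 [0.748 0.362 0.071]
canister 0.6 226 227 [0.518 0.2   0.085]
canister 0.57 245 284 [0.344 0.279 0.044]
handle 0.9 225 217 [0.536 0.183 0.104]
handle 0.73 246 269 [0.364 0.26  0.078]
handle 0.69 216 195 [0.603 0.165 0.137]
handle 0.65 137 207 [0.769 0.362 0.098]
cap_grip 0.67 216 192 [0.606 0.162 0.147]
cap_grip 0.55 253 269 [0.339 0.253 0.098]
cap_grip 0.55 135 211 [0.759 0.375 0.096]
tray 0.53 226 230 [0.509 0.208 0.084]
bed 0.79 290 169 [ 0.544 -0.135  0.111]
bed 0.6 223 212 [0.549 0.18  0.11 ]
click_marks 0.81 257 277 [0.32  0.256 0.088]
click_marks 0.76 214 200 [0.605 0.174 0.119]
click_marks 0.62 139 216 [0.754 0.369 0.076]
```

View pics/a.png

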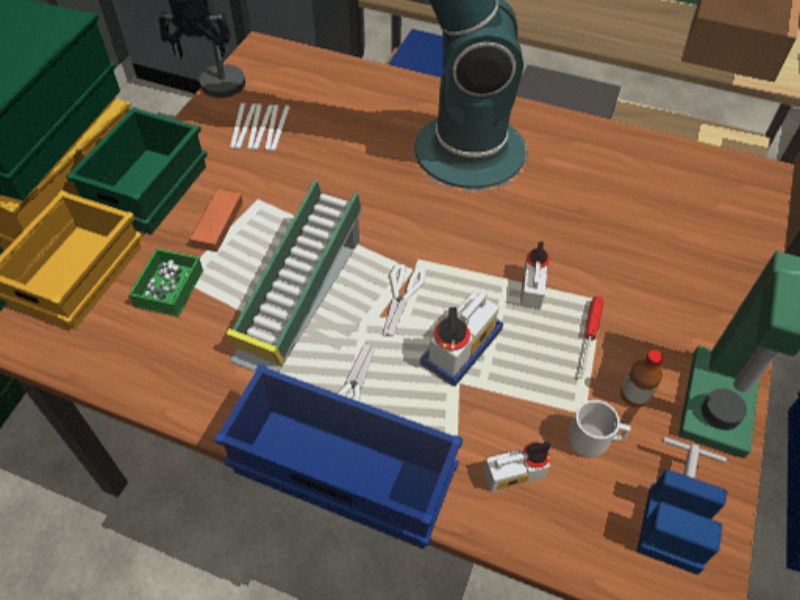

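View pics/b.png

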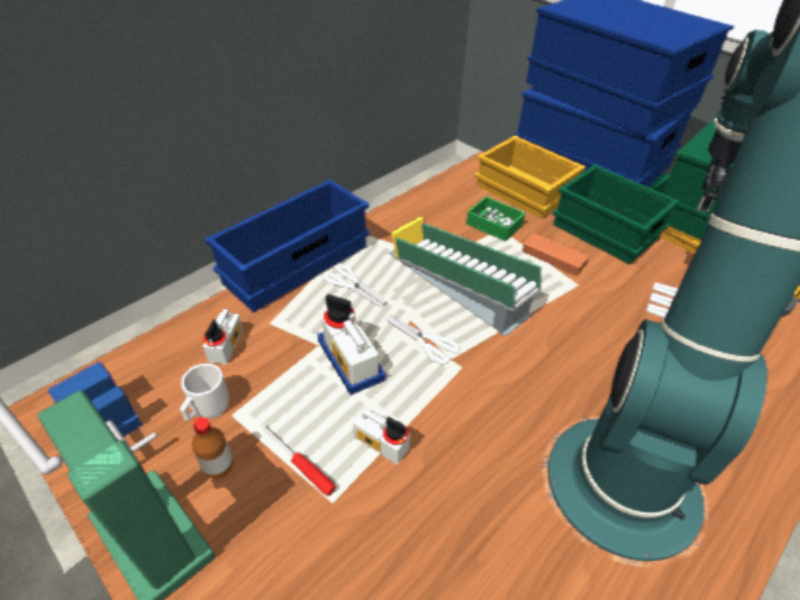

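Canister candidates in the 800x600 scene view are (463,335) in the blue tray, (537,275) small and (518,467) small. I choose the first: it is the largest and the only one in the tray. Next I measure it and take a close crop.

Run:
```python
from h import *
Ps=[];Cs=[]
for c in['scene','side']:
    s=snap(c); P=cloud(s); ok=s['z_map']>0
    Ps.append(P[ok]);Cs.append(s['frame'][ok].astype(int))
    if c=='scene': cv2.imwrite('pics/c.png',cv2.resize(s['frame'][160:260,240:350],None,fx=5,fy=5,interpolation=cv2.INTER_CUBIC)[:,:,::-1])
    h=cv2.cvtColor(s['frame'],cv2.COLOR_RGB2HSV).astype(int)
    def rep(name,m):
        q=P[m&ok]; print(c,name,len(q))
        if len(q)<8: return
        (cx,cy),(w,hh),a=cv2.minAreaRect(q[:,:2].astype(np.float32)); print('  rect',round(cx,4),round(cy,4),round(w,3),round(hh,3),round(a,1),'z',np.percentile(q[:,2],[2,50,98]).round(3))
    near=(abs(P[...,0]-.56)<.13)&(abs(P[...,1]-.18)<.13)
    blue=(h[...,0]>105)&(h[...,0]<125)&(h[...,1]>120)
    rep('tray',near&blue&(P[...,2]>.012)&(P[...,2]<.04))
    rep('bodytop',near&(h[...,1]<60)&(h[...,2]>110)&(P[...,2]>.076)&(P[...,2]<.094))
    rep('handle',near&(h[...,1]<60)&(h[...,2]>110)&(P[...,2]>.111)&(P[...,2]<.125))
    rep('wing',near&(h[...,2]<70)&(P[...,2]>.13))
    rep('red',near&((h[...,0]<8)|(h[...,0]>172))&(h[...,1]>130)&(P[...,2]>.09))
    nb=(abs(P[...,0]-.58)<.25)&(abs(P[...,1]+.2)<.15)
    g=nb&(h[...,0]>60)&(h[...,0]<95)&(h[...,1]>70)&(P[...,2]>.03)
    rep('rails',g)
    rep('stop',nb&(h[...,0]>20)&(h[...,0]<32)&(h[...,1]>150)&(P[...,2]>.03)&(P[...,0]>.6))
    np.savez(c+'.npz',P=P,h=h,ok=ok)
```

```text
scene tray 107
  rect 0.5752 0.1994 0.042 0.169 63.9 z [0.019 0.025 0.031]
scene bodytop 397
  rect 0.5625 0.1674 0.065 0.153 74.1 z [0.078 0.086 0.091]
scene handle 104
  rect 0.5679 0.169 0.018 0.129 79.9 z [0.112 0.118 0.122]
scene wing 93
  rect 0.6092 0.1553 0.055 0.013 23.9 z [0.132 0.148 0.152]
scene red 111
  rect 0.6145 0.1591 0.049 0.066 23.6 z [0.096 0.101 0.107]
scene rails 862
  rect 0.5546 -0.1877 0.105 0.361 88.5 z [0.036 0.092 0.145]
scene stop 200
  rect 0.7475 -0.1932 0.104 0.018 89.6 z [0.034 0.077 0.086]
side tray 180
  rect 0.5587 0.1722 0.081 0.166 74.3 z [0.013 0.023 0.028]
side bodytop 422
  rect 0.5607 0.1695 0.064 0.152 74.5 z [0.077 0.084 0.089]
side handle 89
  rect 0.5637 0.1636 0.039 0.124 83.3 z [0.111 0.116 0.12 ]
side wing 86
  rect 0.6034 0.1587 0.051 0.012 22.5 z [0.131 0.144 0.15 ]
side red 62
  rect 0.5983 0.1677 0.06 0.044 47.9 z [0.097 0.1   0.123]
side rails 1609
  rect 0.5522 -0.1844 0.105 0.368 88.7 z [0.039 0.091 0.14 ]
side stop 198
  rect 0.743 -0.1931 0.106 0.026 89.4 z [0.033 0.065 0.081]
```

View pics/c.png

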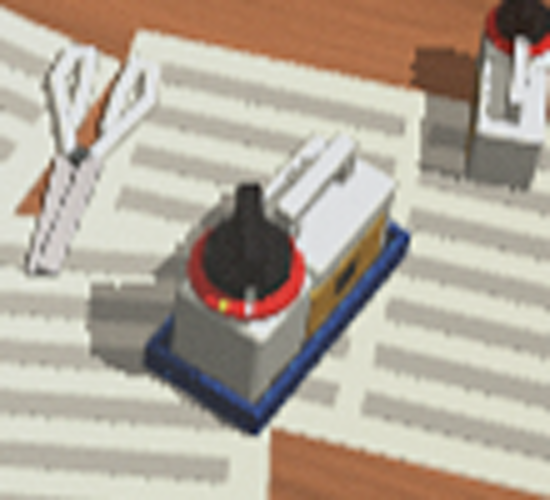

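Request:
{"fn": "step_arm", "kwargs": {
  "increments": [
    {"translation":[0.5,-0.46,0],"roll":0,"fingers":0.6},
    {"translation":[1,-0.92,0],"roll":0,"fingers":0.6},
    {"translation":[1,-0.92,0],"roll":0,"fingers":0.6},
    {"translation":[1,-0.92,0],"roll":0,"fingers":0.6},
    {"translation":[1,-0.92,0],"roll":0,"fingers":0.6},
    {"translation":[1,-0.92,0],"roll":0,"fingers":0.6},
    {"translation":[1,-0.92,0],"roll":0,"fingers":0.6},
    {"translation":[1,-0.92,0],"roll":0,"fingers":0.6},
    {"translation":[1,-0.92,0],"roll":0,"fingers":0.6},
    {"translation":[1,-0.92,0],"roll":0,"fingers":0.6},
    {"translation":[1,-0.92,0],"roll":0,"fingers":0.6},
    {"translation":[1,-0.92,0],"roll":0,"fingers":0.6}
  ]
}}

```text
clock: 2.0
position: [0.3906, -0.2436, 0.2314]
orientation: [[0.944, 0.33, 0.0], [0.33, -0.944, -0.0], [0.0, 0.0, -1.0]]
ft_force: [0.6, -0.6, -1.3]
gripper_width: 0.0513
grasp_force: 0.0
```

Run:
```python
from h import *
from scipy.optimize import least_squares
th=.22
for c in['scene','side']:
    d=np.load(c+'.npz'); P,h,ok=d['P'],d['h'],d['ok']
    nb=ok&(abs(P[...,0]-.56)<.23)&(abs(P[...,1]+.19)<.13)
    g=P[nb&(h[...,0]>60)&(h[...,0]<95)&(h[...,1]>70)&(P[...,2]>.05)]
    # height above rollers plane if origin x ~ x0: use rail tops
    w=P[nb&(h[...,1]<60)&(h[...,2]>120)&(P[...,2]>.02)&(abs(P[...,1]+.19)<.04)]
    up=g[:,2]; 
    # rail top plane: z = a - tan*x ; take the upper envelope
    k=g[:,2]+np.tan(th)*g[:,0]; top=np.percentile(k,95); T=g[k>top-.006]
    print(c,'railtop k',top,len(T))
    for sgn in(1,-1):
        t=T[(T[:,1]+.19)*sgn>0.02]; p=np.polyfit(t[:,0],t[:,1],1); print('  rail',sgn,len(t),p.round(4),'y@.57',np.polyval(p,.57).round(4),'x',t[:,0].min().round(3),t[:,0].max().round(3), t[:,1].min().round(3), t[:,1].max().round(3))
    kr=w[:,2]+np.tan(th)*w[:,0]; print('  roller k pct',np.percentile(kr,[50,80,90,95,98]).round(4),len(w))
    y=P[nb&(h[...,0]>20)&(h[...,0]<32)&(h[...,1]>150)&(P[...,2]>.03)&(P[...,0]>.6)]
    print('  stop x',np.percentile(y[:,0],[1,10,50,90,99]).round(4))
# x0 from k: roller k = .07+tan*x0 ; railtop k=.07+tan*x0+.036/cos
```

```text
scene railtop k 0.23879584822049524 348
  rail 1 194 [-0.0276 -0.1258] y@.57 -0.1416 x 0.384 0.736 -0.149 -0.133
  rail -1 154 [-0.0304 -0.2178] y@.57 -0.2351 x 0.382 0.734 -0.243 -0.226
  roller k pct [0.1956 0.1985 0.2002 0.2012 0.2022] 1364
  stop x [0.7398 0.7448 0.7498 0.7539 0.7566]
side railtop k 0.23186187491367305 281
  rail 1 153 [-0.0267 -0.1228] y@.57 -0.1381 x 0.378 0.735 -0.146 -0.13
  rail -1 128 [-0.0297 -0.2151] y@.57 -0.232 x 0.377 0.728 -0.239 -0.223
  roller k pct [0.1919 0.1948 0.1958 0.1968 0.1979] 578
  stop x [0.7306 0.7345 0.7408 0.749  0.7553]
```

Request:
{"fn": "step_arm", "kwargs": {
  "increments": [
    {"translation":[1,-0.92,0],"roll":0,"fingers":0.6},
    {"translation":[1,-0.92,0],"roll":0,"fingers":0.6},
    {"translation":[1,-0.92,0],"roll":0,"fingers":0.6},
    {"translation":[1,-0.92,0],"roll":0,"fingers":0.6},
    {"translation":[1,-0.92,0],"roll":0,"fingers":0.6},
    {"translation":[1,-0.92,0],"roll":0,"fingers":0.6},
    {"translation":[1,-0.92,0],"roll":0,"fingers":0.6},
    {"translation":[1,-0.92,0],"roll":0,"fingers":0.6},
    {"translation":[1,-0.92,0],"roll":0,"fingers":0.6},
    {"translation":[1,-0.92,0],"roll":0,"fingers":0.6},
    {"translation":[1,-0.92,0],"roll":0,"fingers":0.6},
    {"translation":[1,-0.9,0],"roll":0,"fingers":0.6}
  ]
}}

```text
clock: 3.2
position: [0.5827, 0.1152, 0.2314]
orientation: [[0.944, 0.33, 0.0], [0.33, -0.944, -0.0], [0.0, 0.0, -1.0]]
ft_force: [-0.2, -1.2, 1.2]
gripper_width: 0.0513
grasp_force: 0.0
```

Request:
{"fn": "step_arm", "kwargs": {
  "increments": [
    {"translation":[1,-0.9,0],"roll":-0.5},
    {"translation":[0.4,-0.36,0],"roll":-1},
    {"roll":-1},
    {"roll":-1},
    {"roll":-1},
    {"roll":-1},
    {"roll":-1},
    {"roll":-1},
    {"roll":-1},
    {"roll":-1},
    {"roll":-1},
    {"roll":-1}
  ]
}}

```text
$.increments[0]: bad value
```

Request:
{"fn": "step_arm", "kwargs": {
  "increments": [
    {"roll":-1},
    {"roll":-1},
    {"roll":-1},
    {"roll":-1},
    {"roll":-1},
    {"roll":-1},
    {"roll":-1},
    {"roll":-1},
    {"roll":-1},
    {"roll":-1},
    {"roll":-1},
    {"roll":-1}
  ]
}}

```text
$.increments[0]: bad value
```

Request:
{"fn": "step_arm", "kwargs": {
  "increments": [
    {"roll":-1},
    {"roll":-1},
    {"roll":-1},
    {"roll":-1},
    {"roll":-1},
    {"roll":-1},
    {"roll":-1},
    {"roll":-0.2},
    {"roll":0}
  ]
}}

```text
$.increments[0]: bad value
```

Run:
```python
from h import *
o=robot.get_obs(); print(o['clock'],o['qpos'],o['moment'])
s=snap('wrist'); P=cloud(s); save(s,'w1.png')
h=cv2.cvtColor(s['frame'],cv2.COLOR_RGB2HSV).astype(int)
m=(s['z_map']>0)&(h[...,2]<75)&(P[...,2]>.138)&(P[...,2]<.16)&(np.hypot(P[...,0]-.606,P[...,1]-.157)<.045)
q=P[m]; print(len(q),cv2.minAreaRect(q[:,:2].astype(np.float32)),np.median(q[:,2]))
for n in['cap_grip','click_marks','handle']:
    for r in robot.pinpoint('wrist',n)[:2]:
        u,v=r['point'][0]*512,r['point'][1]*384; print(n,r['p'],ray_z(s,u,v,{'cap_grip':.14,'click_marks':.101,'handle':.11}[n]).round(4))
```

```text
3.2 [ 0.12546992  0.40069737 -0.48136605  1.68107747  0.2032527   1.1096084
 -1.64877145] [ 0.01009157 -0.037588    0.01727531]
1085 ((0.6098561882972717, 0.15732109546661377), (0.051312461495399475, 0.014227889478206635), 22.226181030273438) 0.14852137923431288
cap_grip 0.85 [0.6092 0.1576 0.14  ]
cap_grip 0.17 [0.6153 0.1529 0.14  ]
click_marks 0.75 [0.6116 0.1533 0.101 ]
click_marks 0.43 [0.3763 0.2358 0.101 ]
handle 0.83 [0.5492 0.1741 0.11  ]
handle 0.56 [0.4132 0.2478 0.11  ]
```

View pics/w1.png

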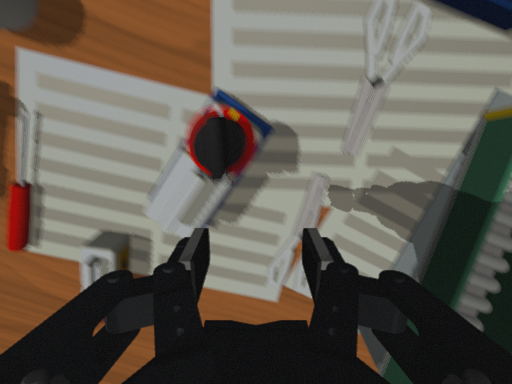

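Request:
{"fn": "step_arm", "kwargs": {
  "increments": [
    {"translation":[0.8,-0.62,0],"roll":0,"fingers":0.6},
    {"translation":[0.76,-0.62,0],"roll":0,"fingers":0.6},
    {"translation":[0,0,0],"roll":-1,"fingers":0.6},
    {"translation":[0,0,0],"roll":-1,"fingers":0.6},
    {"translation":[0,0,0],"roll":-1,"fingers":0.6},
    {"translation":[0,0,0],"roll":-1,"fingers":0.6},
    {"translation":[0,0,0],"roll":-1,"fingers":0.6},
    {"translation":[0,0,0],"roll":-1,"fingers":0.6},
    {"translation":[0,0,0],"roll":-1,"fingers":0.6},
    {"translation":[0,0,0],"roll":-1,"fingers":0.6},
    {"translation":[0,0,0],"roll":-1,"fingers":0.6},
    {"translation":[0,0,0],"roll":-1,"fingers":0.6}
  ]
}}

```text
clock: 4.6
position: [0.6089, 0.1544, 0.2314]
orientation: [[0.184, 0.983, 0.0], [0.983, -0.184, -0.001], [-0.001, 0.0, -1.0]]
ft_force: [-0.1, 0.3, 1.0]
gripper_width: 0.0512
grasp_force: 0.0
```

Request:
{"fn": "step_arm", "kwargs": {
  "increments": [
    {"translation":[0,0,0],"roll":-1,"fingers":0.6},
    {"translation":[0,0,0],"roll":-1,"fingers":0.6},
    {"translation":[0,0,0],"roll":-1,"fingers":0.6},
    {"translation":[0,0,0],"roll":-1,"fingers":0.6},
    {"translation":[0,0,0],"roll":-1,"fingers":0.6},
    {"translation":[0,0,0],"roll":-1,"fingers":0.6},
    {"translation":[0,0,0],"roll":-1,"fingers":0.6},
    {"translation":[0,0,0],"roll":-1,"fingers":0.6},
    {"translation":[0,0,0],"roll":-1,"fingers":0.6},
    {"translation":[0,0,0],"roll":-1,"fingers":0.6},
    {"translation":[0,0,0],"roll":-1,"fingers":0.6},
    {"translation":[0,0,0],"roll":-1,"fingers":0.6}
  ]
}}

```text
clock: 5.8
position: [0.6089, 0.1544, 0.2313]
orientation: [[-0.878, 0.478, 0.0], [0.478, 0.878, -0.001], [-0.001, -0.001, -1.0]]
ft_force: [-0.5, 0.3, 0.4]
gripper_width: 0.0512
grasp_force: 0.0
```

Request:
{"fn": "step_arm", "kwargs": {
  "increments": [
    {"translation":[0,0,0],"roll":-1,"fingers":0.6},
    {"translation":[0,0,0],"roll":-1,"fingers":0.6},
    {"translation":[0,0,0],"roll":-1,"fingers":0.6},
    {"translation":[0,0,0],"roll":-1,"fingers":0.6},
    {"translation":[0,0,0],"roll":-1,"fingers":0.6},
    {"translation":[0,0,0],"roll":-1,"fingers":0.6},
    {"translation":[0,0,0],"roll":-1,"fingers":0.6},
    {"translation":[0,0,0],"roll":-1,"fingers":0.6},
    {"translation":[0,0,0],"roll":-0.5,"fingers":0.6},
    {"translation":[0,0,0],"roll":0,"fingers":0.6}
  ]
}}

```text
clock: 6.8
position: [0.609, 0.1545, 0.2311]
orientation: [[-0.926, -0.379, -0.0], [-0.379, 0.926, -0.001], [0.001, -0.001, -1.0]]
ft_force: [-1.2, -0.2, 0.1]
gripper_width: 0.0508
grasp_force: 0.0
```

Run:
```python
from h import *
o=robot.get_obs(); print(o['clock'],o['qpos'].round(3),o['moment'],o['position'],np.degrees(np.arctan2(o['orientation'][1][0],o['orientation'][0][0])))
s=snap('wrist'); P=cloud(s)
h=cv2.cvtColor(s['frame'],cv2.COLOR_RGB2HSV).astype(int)
m=(s['z_map']>0)&(h[...,2]<75)&(P[...,2]>.138)&(P[...,2]<.156)&(np.hypot(P[...,0]-.606,P[...,1]-.157)<.045)
q=P[m]; print(len(q),cv2.minAreaRect(q[:,:2].astype(np.float32)),np.median(q[:,2]))
for n in['cap_grip','click_marks','handle']:
    for r in robot.pinpoint('wrist',n)[:2]:
        u,v=r['point'][0]*512,r['point'][1]*384; print(n,r['p'],ray_z(s,u,v,{'cap_grip':.14,'click_marks':.101,'handle':.11}[n]).round(4))
```

```text
6.8 [ 0.458  0.698 -1.153  1.578  0.656  1.302  1.17 ] [ 0.03500851 -0.07537451 -0.02863628] [0.60898287 0.15449219 0.23110846] -157.7519032596455
1022 ((0.6066653728485107, 0.15640318393707275), (0.054064441472291946, 0.013769608922302723), 22.03133201599121) 0.14845571349394404
cap_grip 0.94 [0.6092 0.1572 0.14  ]
cap_grip 0.66 [0.7298 0.3271 0.14  ]
click_marks 0.69 [0.6066 0.1574 0.101 ]
click_marks 0.6 [0.7389 0.3388 0.101 ]
handle 0.9 [0.5497 0.1738 0.11  ]
```

Request:
{"fn": "step_arm", "kwargs": {
  "increments": [
    {"translation":[0.04,0.11,0.8],"roll":0,"fingers":0.6},
    {"translation":[0,0,0.9],"roll":0,"fingers":0.6},
    {"translation":[0,0,0.9],"roll":0,"fingers":0.6},
    {"translation":[0,0,0.8],"roll":0,"fingers":0.6},
    {"translation":[0,0,0.5],"roll":0,"fingers":0.6},
    {"translation":[0,0,0.35],"roll":0,"fingers":0.6},
    {"translation":[0,0,0],"roll":0,"fingers":0.6}
  ]
}}

```text
clock: 7.7
position: [0.6071, 0.1576, 0.1243]
orientation: [[-0.926, -0.378, -0.001], [-0.378, 0.926, -0.0], [0.001, 0.0, -1.0]]
ft_force: [-0.2, 1.2, 0.2]
gripper_width: 0.0514
grasp_force: 0.0
```

Request:
{"fn": "step_arm", "kwargs": {
  "increments": [
    {"translation":[0,0,0],"roll":0,"fingers":0},
    {"translation":[0,0,0],"roll":0,"fingers":0},
    {"translation":[0,0,0],"roll":0,"fingers":0},
    {"translation":[0,0,0],"roll":0,"fingers":0},
    {"translation":[0,0,0],"roll":0,"fingers":0}
  ],
  "newtons": 80
}}

```text
clock: 8.2
position: [0.6078, 0.1575, 0.1259]
orientation: [[-0.926, -0.378, 0.001], [-0.378, 0.926, -0.0], [-0.001, -0.001, -1.0]]
ft_force: [-0.4, -2.9, 6.3]
gripper_width: 0.0127
grasp_force: 78.3
```

Run:
```python
from h import *
o=robot.get_obs(); print(o['clock'],o['qpos'].round(3),o['moment'],o['ft_force'],o['position'],o['gripper_width'],o['grasp_force'])
```

```text
8.2 [ 0.41   0.8   -1.065  1.67   0.762  1.142  1.093] [-0.5700243   0.15047719  0.03618797] [-0.35562909 -2.93989917  6.33925805] [0.6078459  0.1574567  0.12594835] 0.01266551001505887 78.31456661224365
```

Request:
{"fn": "step_arm", "kwargs": {
  "increments": [
    {"translation":[0,0,-0.06],"roll":0.5,"fingers":0},
    {"translation":[0,0,0],"roll":1,"fingers":0},
    {"translation":[0,0,0],"roll":1,"fingers":0},
    {"translation":[0,0,0],"roll":1,"fingers":0},
    {"translation":[0,0,0],"roll":1,"fingers":0},
    {"translation":[0,0,0],"roll":0.5,"fingers":0},
    {"translation":[0,0,0],"roll":0,"fingers":0}
  ]
}}

```text
clock: 8.9
position: [0.6075, 0.1575, 0.1269]
orientation: [[-0.991, 0.136, 0.001], [0.136, 0.991, -0.0], [-0.001, -0.0, -1.0]]
ft_force: [1.8, -1.1, -2.5]
gripper_width: 0.0123
grasp_force: 78.2
```

```bash
cat > o.py <<'E'
from h import *
o=robot.get_obs(); R=o['orientation']
print(round(o['clock'],2),o['qpos'].round(2),'M',o['moment'].round(3),'F',o['ft_force'].round(1),o['position'].round(4),'yaw',np.degrees(np.arctan2(R[1][0],R[0][0])).round(2),'tau7',o['tau'][6].round(3))
E
python3 o.py
```

```text
8.9 [ 0.36  0.74 -0.96  1.67  0.67  1.09  0.63] M [-0.065 -0.38  -0.012] F [ 1.8 -1.1 -2.5] [0.6075 0.1575 0.1269] yaw 172.18 tau7 -1.616
```

Request:
{"fn": "step_arm", "kwargs": {
  "increments": [
    {"translation":[0,0,0],"roll":0.5,"fingers":0},
    {"translation":[0,0,0],"roll":0.5,"fingers":0}
  ]
}}

```text
clock: 9.1
position: [0.6076, 0.1574, 0.1267]
orientation: [[-0.971, 0.238, 0.0], [0.238, 0.971, -0.0], [-0.0, 0.0, -1.0]]
ft_force: [1.5, 0.3, -0.6]
gripper_width: 0.0124
grasp_force: 78.3
```

```bash
python3 o.py
```

```text
9.1 [ 0.35  0.73 -0.94  1.67  0.66  1.09  0.53] M [-0.326 -0.384  0.083] F [ 1.5  0.3 -0.6] [0.6076 0.1574 0.1267] yaw 166.23 tau7 1.588
```

Request:
{"fn": "step_arm", "kwargs": {
  "increments": [
    {"translation":[0,0,0],"roll":0.5,"fingers":0},
    {"translation":[0,0,0],"roll":0.5,"fingers":0}
  ]
}}

```text
clock: 9.3
position: [0.6076, 0.1574, 0.1267]
orientation: [[-0.941, 0.338, 0.0], [0.338, 0.941, -0.0], [-0.0, 0.0, -1.0]]
ft_force: [1.6, -2.0, -1.6]
gripper_width: 0.0124
grasp_force: 78.4
```

```bash
python3 o.py
```

```text
9.3 [ 0.33  0.72 -0.92  1.67  0.64  1.08  0.44] M [-0.392 -0.394  0.109] F [ 1.6 -2.  -1.6] [0.6076 0.1574 0.1267] yaw 160.22 tau7 1.455
```

Request:
{"fn": "step_arm", "kwargs": {
  "increments": [
    {"translation":[0,0,0],"roll":0.5,"fingers":0},
    {"translation":[0,0,0],"roll":0.5,"fingers":0}
  ]
}}

```text
clock: 9.5
position: [0.6076, 0.1574, 0.1267]
orientation: [[-0.9, 0.435, 0.0], [0.435, 0.9, -0.0], [-0.0, 0.0, -1.0]]
ft_force: [1.5, -1.3, -2.2]
gripper_width: 0.0124
grasp_force: 78.4
```

```bash
python3 o.py
```

```text
9.5 [ 0.32  0.71 -0.9   1.67  0.62  1.07  0.35] M [-0.396 -0.43   0.097] F [ 1.5 -1.3 -2.2] [0.6076 0.1574 0.1267] yaw 154.22 tau7 1.453
```

Request:
{"fn": "step_arm", "kwargs": {
  "increments": [
    {"translation":[0,0,0],"roll":0.5,"fingers":0},
    {"translation":[0,0,0],"roll":0.5,"fingers":0}
  ]
}}

```text
clock: 9.7
position: [0.6076, 0.1574, 0.1267]
orientation: [[-0.85, 0.527, 0.001], [0.527, 0.85, -0.0], [-0.0, 0.0, -1.0]]
ft_force: [2.5, -1.6, -0.9]
gripper_width: 0.0124
grasp_force: 78.4
```

```bash
python3 o.py
```

```text
9.7 [ 0.31  0.7  -0.88  1.67  0.6   1.06  0.26] M [-0.395 -0.469  0.046] F [ 2.5 -1.6 -0.9] [0.6076 0.1574 0.1267] yaw 148.23 tau7 1.452
```

Request:
{"fn": "step_arm", "kwargs": {
  "increments": [
    {"translation":[0,0,0],"roll":0.5,"fingers":0},
    {"translation":[0,0,0],"roll":0.5,"fingers":0}
  ]
}}

```text
clock: 9.9
position: [0.6076, 0.1574, 0.1267]
orientation: [[-0.79, 0.613, 0.001], [0.613, 0.79, -0.0], [-0.0, 0.0, -1.0]]
ft_force: [1.8, -1.8, -2.0]
gripper_width: 0.0119
grasp_force: 78.4
```

```bash
python3 o.py
```

```text
9.9 [ 0.29  0.69 -0.85  1.67  0.59  1.05  0.16] M [-0.405 -0.439  0.054] F [ 1.8 -1.8 -2. ] [0.6076 0.1574 0.1267] yaw 142.23 tau7 1.451
```

Request:
{"fn": "step_arm", "kwargs": {
  "increments": [
    {"translation":[0,0,0],"roll":0.5,"fingers":0},
    {"translation":[0,0,0],"roll":0.5,"fingers":0}
  ]
}}

```text
clock: 10.1
position: [0.6076, 0.1574, 0.1268]
orientation: [[-0.722, 0.692, 0.001], [0.692, 0.722, -0.0], [-0.0, 0.0, -1.0]]
ft_force: [2.4, -2.2, -1.3]
gripper_width: 0.0126
grasp_force: 78.3
```

```bash
python3 o.py
```

```text
10.1 [ 0.28  0.68 -0.83  1.67  0.57  1.04  0.07] M [-0.433 -0.434  0.054] F [ 2.4 -2.2 -1.3] [0.6076 0.1574 0.1268] yaw 136.23 tau7 1.451
```

Request:
{"fn": "step_arm", "kwargs": {
  "increments": [
    {"translation":[0,0,0],"roll":0.5,"fingers":0},
    {"translation":[0,0,0],"roll":0.5,"fingers":0}
  ]
}}

```text
clock: 10.3
position: [0.6072, 0.1573, 0.1265]
orientation: [[-0.646, 0.763, -0.0], [0.763, 0.646, -0.0], [-0.0, -0.001, -1.0]]
ft_force: [-0.0, -0.4, -1.4]
gripper_width: 0.0126
grasp_force: 78.4
```

```bash
python3 o.py
```

```text
10.3 [ 0.27  0.67 -0.81  1.67  0.55  1.04 -0.02] M [-0.322  0.107  0.232] F [-0.  -0.4 -1.4] [0.6072 0.1573 0.1265] yaw 130.24 tau7 1.31
```

Request:
{"fn": "step_arm", "kwargs": {
  "increments": [
    {"translation":[0,0,0],"roll":0.5,"fingers":0},
    {"translation":[0,0,0],"roll":0.5,"fingers":0}
  ]
}}

```text
clock: 10.5
position: [0.6072, 0.1573, 0.1265]
orientation: [[-0.563, 0.827, -0.0], [0.827, 0.563, -0.001], [-0.0, -0.001, -1.0]]
ft_force: [-0.1, -3.1, -0.8]
gripper_width: 0.0126
grasp_force: 78.5
```

```bash
python3 o.py
```

```text
10.5 [ 0.25  0.67 -0.79  1.68  0.53  1.03 -0.11] M [-0.679  0.227  0.369] F [-0.1 -3.1 -0.8] [0.6072 0.1573 0.1265] yaw 124.25 tau7 1.176
```

Request:
{"fn": "step_arm", "kwargs": {
  "increments": [
    {"translation":[0,0,0],"roll":0.25,"fingers":0},
    {"translation":[0,0,0],"roll":0.25,"fingers":0}
  ]
}}

```text
clock: 10.7
position: [0.6072, 0.1574, 0.1265]
orientation: [[-0.519, 0.855, -0.0], [0.855, 0.519, -0.0], [-0.0, -0.0, -1.0]]
ft_force: [-2.7, -2.9, 0.4]
gripper_width: 0.0125
grasp_force: 78.6
```

```bash
python3 o.py
```

```text
10.7 [ 0.25  0.66 -0.77  1.68  0.53  1.03 -0.16] M [-0.796  0.377  0.214] F [-2.7 -2.9  0.4] [0.6072 0.1574 0.1265] yaw 121.25 tau7 0.456
```

Request:
{"fn": "step_arm", "kwargs": {
  "increments": [
    {"translation":[0,0,0],"roll":0.25,"fingers":0},
    {"translation":[0,0,0],"roll":0.25,"fingers":0}
  ]
}}

```text
clock: 10.9
position: [0.6073, 0.1576, 0.1266]
orientation: [[-0.472, 0.882, -0.0], [0.882, 0.472, -0.0], [0.0, -0.0, -1.0]]
ft_force: [-1.2, -2.1, 0.1]
gripper_width: 0.0125
grasp_force: 78.6
```

```bash
python3 o.py
python3 - <<'E'
from h import *
s=snap('scene'); u,v=proj(s,[.607,.157,.101]).astype(int); print(u,v)
cv2.imwrite('pics/d.png',cv2.resize(s['frame'][v-50:v+50,u-60:u+60],None,fx=6,fy=6,interpolation=cv2.INTER_CUBIC)[:,:,::-1])
E
```

```text
10.9 [ 0.24  0.66 -0.76  1.68  0.52  1.02 -0.21] M [-0.749  0.295  0.173] F [-1.2 -2.1  0.1] [0.6073 0.1576 0.1266] yaw 118.16 tau7 0.674
289 213
```

View pics/d.png

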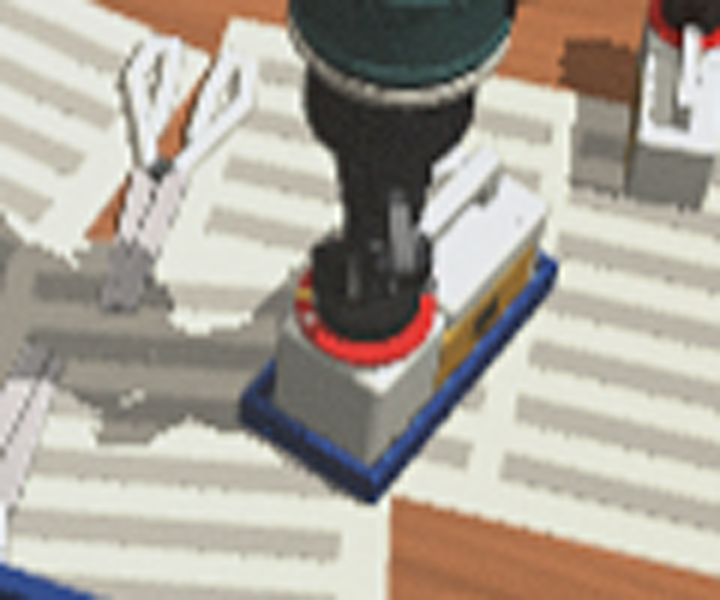

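Request:
{"fn": "step_arm", "kwargs": {
  "increments": [
    {"translation":[0,0,0],"roll":0.33,"fingers":0},
    {"translation":[0,0,0],"roll":0.33,"fingers":0}
  ]
}}

```text
clock: 11.15
position: [0.6075, 0.158, 0.1265]
orientation: [[-0.41, 0.912, 0.0], [0.912, 0.41, 0.001], [0.001, 0.001, -1.0]]
ft_force: [0.8, -0.5, -3.0]
gripper_width: 0.0125
grasp_force: 78.2
```

```bash
python3 o.py
```

```text
11.15 [ 0.23  0.65 -0.75  1.68  0.51  1.02 -0.27] M [ 0.038 -0.136 -0.031] F [ 0.8 -0.5 -3. ] [0.6075 0.158  0.1265] yaw 114.21 tau7 1.114
```

Request:
{"fn": "step_arm", "kwargs": {
  "increments": [
    {"translation":[0,0,0],"roll":0.33,"fingers":0},
    {"translation":[0,0,0],"roll":0.33,"fingers":0}
  ]
}}

```text
clock: 11.35
position: [0.6074, 0.1582, 0.1265]
orientation: [[-0.346, 0.938, 0.0], [0.938, 0.346, 0.001], [0.001, 0.001, -1.0]]
ft_force: [-0.3, -1.4, -4.0]
gripper_width: 0.0119
grasp_force: 78.1
```

```bash
python3 o.py
```

```text
11.35 [ 0.22  0.65 -0.73  1.68  0.49  1.01 -0.33] M [-0.113 -0.091  0.043] F [-0.3 -1.4 -4. ] [0.6074 0.1582 0.1265] yaw 110.25 tau7 0.959
```

Request:
{"fn": "step_arm", "kwargs": {
  "increments": [
    {"translation":[0,0,0],"roll":0.33,"fingers":0},
    {"translation":[0,0,0],"roll":0.33,"fingers":0}
  ]
}}

```text
clock: 11.55
position: [0.6073, 0.158, 0.1264]
orientation: [[-0.281, 0.96, -0.0], [0.96, 0.281, 0.001], [0.001, 0.0, -1.0]]
ft_force: [-0.3, -0.5, -3.8]
gripper_width: 0.0124
grasp_force: 78.1
```

```bash
python3 o.py
```

```text
11.55 [ 0.21  0.64 -0.72  1.68  0.48  1.01 -0.39] M [-0.139 -0.104  0.083] F [-0.3 -0.5 -3.8] [0.6073 0.158  0.1264] yaw 106.3 tau7 0.931
```

Run:
```python
from h import *
ims=[]
for c in['scene','side']:
    s=snap(c); u,v=proj(s,[.607,.157,.101]).astype(int)
    ims.append(cv2.resize(s['frame'][v-25:v+25,u-25:u+25],(400,400),interpolation=cv2.INTER_CUBIC)[:,:,::-1])
cv2.imwrite('pics/e.png',np.hstack(ims))
```

```text
(no output)
```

View pics/e.png

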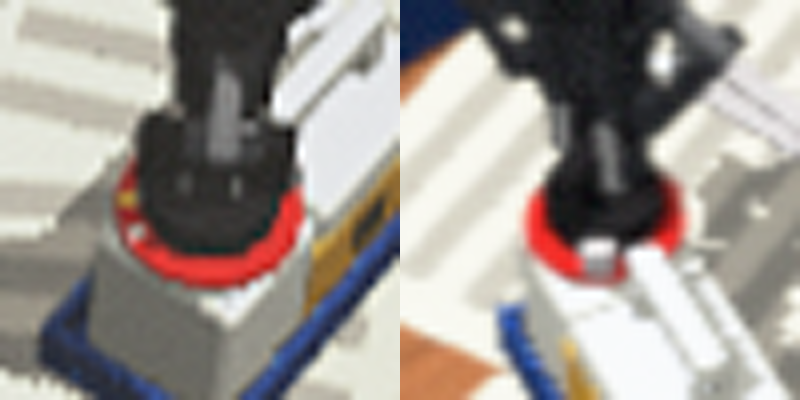

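Run:
```python
from h import *
s=snap('scene'); c=np.array([.6073,.157]); u0,v0=proj(s,[.607,.157,.101]).astype(int)
A=lambda u,v,z:(lambda d:(np.degrees(np.arctan2(d[1],d[0])).round(1),np.hypot(*d).round(4)))(ray_z(s,u,v,z)[:2]-c)
for n,(x,y) in dict(white=(135,232),yellow=(128,200)).items(): print(n,A(u0-25+x/8,v0-25+y/8,.101))
for n,(x,y) in dict(white0=(250,297),yellow0=(224,304)).items(): print(n,A(240+x/5,160+y/5,.101))
# current body yaw
P=cloud(s);h=cv2.cvtColor(s['frame'],cv2.COLOR_RGB2HSV).astype(int)
m=(s['z_map']>0)&(abs(P[...,0]-.56)<.13)&(abs(P[...,1]-.18)<.13)&(h[...,1]<60)&(h[...,2]>110)&(P[...,2]>.076)&(P[...,2]<.094)
print(cv2.minAreaRect(P[m][:,:2].astype(np.float32)))
```

```text
white (np.float64(-41.6), np.float64(0.028))
yellow (np.float64(-71.4), np.float64(0.0271))
white0 (np.float64(24.6), np.float64(0.0207))
yellow0 (np.float64(-7.2), np.float64(0.0293))
((0.5636078715324402, 0.17111220955848694), (0.0635228306055069, 0.15088343620300293), 72.5324935913086)
```

Request:
{"fn": "step_arm", "kwargs": {
  "increments": [
    {"translation":[0,0,0],"roll":0,"fingers":0.6},
    {"translation":[0,0,0],"roll":0,"fingers":0.6},
    {"translation":[0,0,0],"roll":0,"fingers":0.6},
    {"translation":[0,0,0],"roll":0,"fingers":0.6},
    {"translation":[0,0,-0.6],"roll":0,"fingers":0.6},
    {"translation":[0,0,-1],"roll":0,"fingers":0.6},
    {"translation":[0,0,-1],"roll":0,"fingers":0.6},
    {"translation":[0,0,-1],"roll":0,"fingers":0.6},
    {"translation":[0,0,-0.5],"roll":0,"fingers":0.6},
    {"translation":[0,0,0],"roll":0,"fingers":0.6}
  ]
}}

```text
clock: 12.7
position: [0.608, 0.158, 0.2311]
orientation: [[-0.282, 0.96, 0.003], [0.96, 0.282, 0.001], [-0.0, 0.003, -1.0]]
ft_force: [-0.0, -0.1, -0.7]
gripper_width: 0.0512
grasp_force: 0.0
```

```bash
python3 o.py
python3 - <<'E'
from h import *
s=snap('wrist'); P=cloud(s)
u,v=proj(s,[.607,.157,.12]).astype(int); print(u,v)
h=cv2.cvtColor(s['frame'],cv2.COLOR_RGB2HSV).astype(int)
ok=(s['z_map']>0); near=(np.hypot(P[...,0]-.606,P[...,1]-.157)<.045)
q=P[ok&near&(h[...,2]<75)&(P[...,2]>.138)&(P[...,2]<.156)]; print('wing',cv2.minAreaRect(q[:,:2].astype(np.float32)))
near=(abs(P[...,0]-.56)<.1)&(abs(P[...,1]-.17)<.09)
q=P[ok&near&(h[...,1]<60)&(h[...,2]>90)&(P[...,2]>.076)&(P[...,2]<.094)]; print('body',cv2.minAreaRect(q[:,:2].astype(np.float32)))
q=P[ok&near&(h[...,1]<60)&(h[...,2]>90)&(P[...,2]>.112)&(P[...,2]<.125)]; print('handle',cv2.minAreaRect(q[:,:2].astype(np.float32)),np.median(q[:,2]))
for n in['cap_grip','handle']:
    r=robot.pinpoint('wrist',n)[0]; print(n,r['p'],ray_z(s,r['point'][0]*512,r['point'][1]*384,.14 if n[0]=='c' else .11).round(4))
a=cv2.resize(s['frame'][max(v-40,0):v+40,u-40:u+40],(400,400),interpolation=cv2.INTER_CUBIC)
s=snap('scene');u,v=proj(s,[.607,.157,.101]).astype(int)
b=cv2.resize(s['frame'][v-25:v+25,u-25:u+25],(400,400),interpolation=cv2.INTER_CUBIC)
cv2.imwrite('pics/f.png',np.hstack([a,b])[:,:,::-1])
E
```

```text
12.7 [ 0.25  0.53 -0.78  1.59  0.39  1.18 -0.32] M [ 0.015  0.062 -0.024] F [-0.  -0.1 -0.7] [0.608  0.158  0.2311] yaw 106.36 tau7 0.267
252 186
wing ((0.6077821254730225, 0.15970104932785034), (0.013595362193882465, 0.054992981255054474), 16.48689842224121)
body ((0.5637339949607849, 0.17182785272598267), (0.06420773267745972, 0.14942657947540283), 73.81987762451172)
handle ((0.570166289806366, 0.17732933163642883), (0.030115175992250443, 0.12912102043628693), 72.7516098022461) 0.11750663752332277
cap_grip 0.94 [0.7364 0.3433 0.14  ]
handle 0.92 [0.4055 0.2582 0.11  ]
```

View pics/f.png

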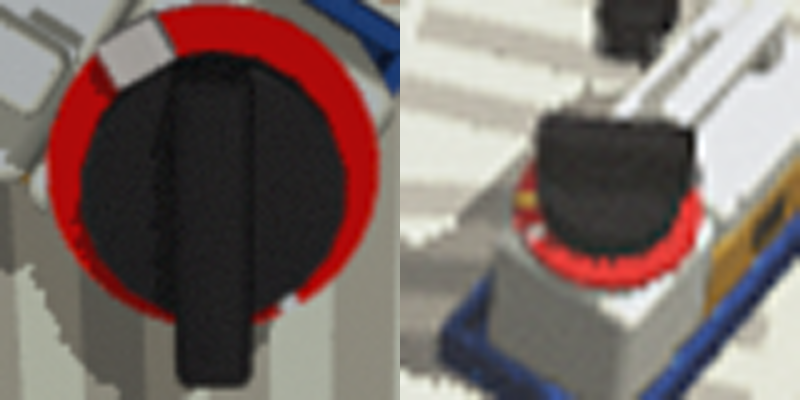

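Request:
{"fn": "step_arm", "kwargs": {
  "increments": [
    {"translation":[0.66,-1,0],"roll":0,"fingers":0.6},
    {"translation":[0.66,-1,0],"roll":0,"fingers":0.6},
    {"translation":[0,-0.05,0],"roll":-1,"fingers":0.6},
    {"translation":[0,0,0],"roll":-1,"fingers":0.6},
    {"translation":[0,0,0],"roll":-1,"fingers":0.6},
    {"translation":[0,0,0],"roll":-1,"fingers":0.6},
    {"translation":[0,0,0],"roll":-1,"fingers":0.6},
    {"translation":[0,0,0],"roll":-1,"fingers":0.6},
    {"translation":[0,0,0],"roll":-1,"fingers":0.6},
    {"translation":[0,0,0],"roll":-1,"fingers":0.6},
    {"translation":[0,0,0],"roll":-1,"fingers":0.6},
    {"translation":[0,0,0],"roll":-0.5,"fingers":0.6}
  ]
}}

```text
clock: 14.1
position: [0.5485, 0.1747, 0.2281]
orientation: [[-0.959, 0.282, -0.002], [0.282, 0.959, 0.0], [0.002, -0.0, -1.0]]
ft_force: [-1.1, -0.5, -0.4]
gripper_width: 0.0511
grasp_force: 0.0
```

Request:
{"fn": "step_arm", "kwargs": {
  "increments": [
    {"translation":[0,0,0.4],"roll":0,"fingers":0.6},
    {"translation":[0,0,0.8],"roll":0,"fingers":0.6},
    {"translation":[0,0,0.8],"roll":0,"fingers":0.6},
    {"translation":[0,0,0],"roll":0,"fingers":0.6}
  ]
}}

```text
clock: 14.5
position: [0.5474, 0.1742, 0.1759]
orientation: [[-0.958, 0.288, -0.004], [0.288, 0.958, -0.001], [0.004, -0.002, -1.0]]
ft_force: [-0.0, 0.1, -0.3]
gripper_width: 0.0513
grasp_force: 0.0
```

```bash
python3 o.py
python3 - <<'E'
from h import *
s=snap('wrist'); P=cloud(s); o=robot.get_obs(); R=np.array(o['orientation'])
h=cv2.cvtColor(s['frame'],cv2.COLOR_RGB2HSV).astype(int)
Q=(P-o['position'])@R
m=(s['z_map']>0)&(h[...,1]<70)&(h[...,2]>90)&(P[...,2]>.111)&(P[...,2]<.124)&(abs(Q[...,0])<.06)&(abs(Q[...,1])<.03)
q=Q[m]; print(len(q),'tool x',np.percentile(q[:,0],[1,50,99]).round(4),'y',np.percentile(q[:,1],[1,50,99]).round(4),cv2.minAreaRect(q[:,:2].astype(np.float32)))
save(s,'g.png')
E
```

```text
14.5 [ 0.37  0.58 -0.99  1.77  0.54  1.09  0.48] M [-0.039  0.02  -0.032] F [-0.   0.1 -0.3] [0.5474 0.1742 0.1759] yaw 163.28 tau7 -0.526
1753 tool x [-0.0392  0.0086  0.0432] y [-0.0051  0.0025  0.0209] ((5.432590842247009e-05, 0.0038940291851758957), (0.025063328444957733, 0.08778984099626541), 78.42217254638672)
```

View pics/g.png

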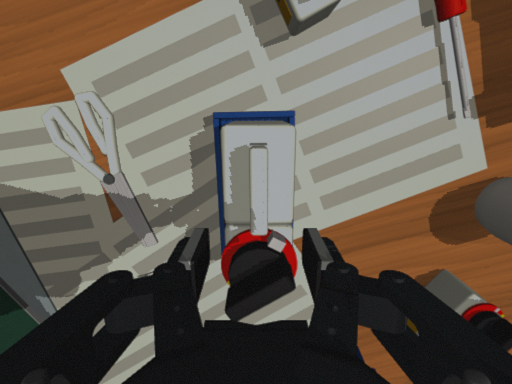

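Request:
{"fn": "step_arm", "kwargs": {
  "increments": [
    {"translation":[-0.08,0.07,0.6],"roll":0,"fingers":0.6},
    {"translation":[0,0,0.8],"roll":0,"fingers":0.6},
    {"translation":[0,0,0.8],"roll":0,"fingers":0.6},
    {"translation":[0,0,0.6],"roll":0,"fingers":0.6},
    {"translation":[0,0,0.35],"roll":0,"fingers":0.6},
    {"translation":[0,0,0.13],"roll":0,"fingers":0.6},
    {"translation":[0,0,0],"roll":0,"fingers":0.6}
  ]
}}

```text
clock: 15.25
position: [0.5514, 0.1761, 0.0972]
orientation: [[-0.958, 0.286, 0.0], [0.286, 0.958, 0.0], [-0.0, 0.0, -1.0]]
ft_force: [-0.3, -0.9, -0.5]
gripper_width: 0.0514
grasp_force: 0.0
```

Request:
{"fn": "step_arm", "kwargs": {
  "increments": [
    {"translation":[0,0,0],"roll":0,"fingers":0},
    {"translation":[0,0,0],"roll":0,"fingers":0},
    {"translation":[0,0,0],"roll":0,"fingers":0},
    {"translation":[0,0,0],"roll":0,"fingers":0},
    {"translation":[0,0,0],"roll":0,"fingers":0}
  ],
  "newtons": 40
}}

```text
clock: 15.75
position: [0.5515, 0.1758, 0.0976]
orientation: [[-0.958, 0.286, 0.001], [0.286, 0.958, -0.0], [-0.001, -0.0, -1.0]]
ft_force: [-1.4, -3.6, 6.5]
gripper_width: 0.0135
grasp_force: 39.9
```

```bash
python3 o.py
```

```text
15.75 [ 0.31  0.68 -0.9   1.82  0.64  0.97  0.4 ] M [-0.517  0.322  0.225] F [-1.4 -3.6  6.5] [0.5515 0.1758 0.0976] yaw 163.36 tau7 -0.229
```

Request:
{"fn": "step_arm", "kwargs": {
  "increments": [
    {"translation":[0,0,-0.2],"roll":0,"fingers":0},
    {"translation":[0,0,-0.3],"roll":0,"fingers":0},
    {"translation":[0,0,-0.4],"roll":0,"fingers":0},
    {"translation":[0,0,-0.4],"roll":0,"fingers":0},
    {"translation":[0,0,-0.4],"roll":0,"fingers":0},
    {"translation":[0,0,0],"roll":0,"fingers":0}
  ]
}}

```text
clock: 16.35
position: [0.5519, 0.1763, 0.1412]
orientation: [[-0.958, 0.286, 0.002], [0.286, 0.958, 0.0], [-0.002, 0.001, -1.0]]
ft_force: [-0.4, 1.0, -7.6]
gripper_width: 0.013
grasp_force: 39.8
```

```bash
python3 o.py
python3 - <<'E'
from h import *
ims=[]
for c in['scene','side']:
    s=snap(c); u,v=proj(s,[.56,.17,.1]).astype(int)
    ims.append(cv2.resize(s['frame'][v-50:v+50,u-50:u+50],(400,400),interpolation=cv2.INTER_CUBIC)[:,:,::-1])
cv2.imwrite('pics/i.png',np.hstack(ims))
E
```

```text
16.35 [ 0.34  0.63 -0.95  1.79  0.59  1.04  0.44] M [-0.006 -0.061 -0.017] F [-0.4  1.  -7.6] [0.5519 0.1763 0.1412] yaw 163.35 tau7 0.284
```

View pics/i.png

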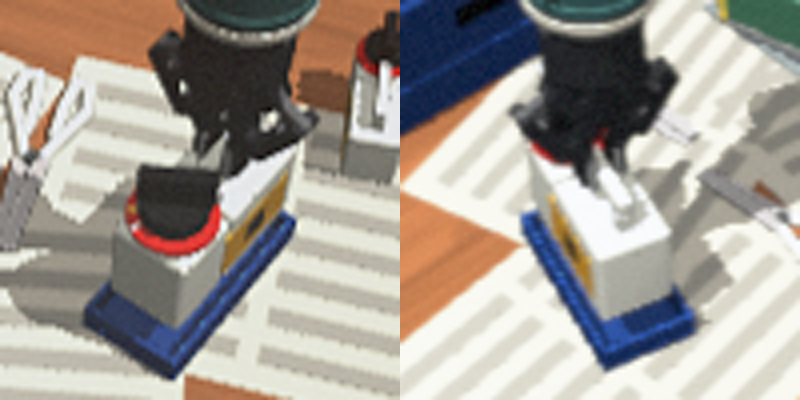

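Request:
{"fn": "step_arm", "kwargs": {
  "increments": [
    {"translation":[0,0,-0.4],"roll":0,"fingers":0},
    {"translation":[0,0,-0.7],"roll":-0.25,"fingers":0},
    {"translation":[0,0,-0.8],"roll":-0.5,"fingers":0},
    {"translation":[0,0,-0.8],"roll":-0.5,"fingers":0},
    {"translation":[0,0,-0.8],"roll":-0.5,"fingers":0},
    {"translation":[0,0,-0.8],"roll":-0.5,"fingers":0},
    {"translation":[0,0,-0.6],"roll":-0.25,"fingers":0},
    {"translation":[0,0,-0.3],"roll":0,"fingers":0},
    {"translation":[0,0,0],"roll":0,"fingers":0}
  ]
}}

```text
clock: 17.35
position: [0.5514, 0.1761, 0.2703]
orientation: [[-1.0, 0.03, 0.001], [0.03, 1.0, 0.0], [-0.001, 0.0, -1.0]]
ft_force: [-0.1, 0.2, -6.2]
gripper_width: 0.0133
grasp_force: 39.8
```

Request:
{"fn": "step_arm", "kwargs": {
  "increments": [
    {"translation":[0.05,-0.3,0],"roll":0,"fingers":0},
    {"translation":[0.1,-0.6,0],"roll":0,"fingers":0},
    {"translation":[0.1,-0.8,0],"roll":0,"fingers":0},
    {"translation":[0.1,-0.8,0],"roll":0,"fingers":0},
    {"translation":[0.1,-0.8,0],"roll":0,"fingers":0},
    {"translation":[0.1,-0.8,0],"roll":0,"fingers":0},
    {"translation":[0.1,-0.8,0],"roll":0,"fingers":0},
    {"translation":[0.1,-0.8,0],"roll":0,"fingers":0},
    {"translation":[0.1,-0.8,0],"roll":0,"fingers":0},
    {"translation":[0.1,-0.8,0],"roll":0,"fingers":0}
  ]
}}

```text
clock: 18.35
position: [0.5215, -0.0072, 0.2687]
orientation: [[-1.0, 0.029, -0.001], [0.029, 1.0, -0.0], [0.001, -0.0, -1.0]]
ft_force: [0.8, -0.6, -6.2]
gripper_width: 0.0131
grasp_force: 39.8
```

Request:
{"fn": "step_arm", "kwargs": {
  "increments": [
    {"translation":[0.1,-0.8,0],"roll":0,"fingers":0},
    {"translation":[0.1,-0.8,0],"roll":0,"fingers":0},
    {"translation":[0.1,-0.8,0],"roll":0,"fingers":0},
    {"translation":[0.1,-0.8,0],"roll":0,"fingers":0},
    {"translation":[0.1,-0.8,0],"roll":0,"fingers":0},
    {"translation":[0.1,-0.8,0],"roll":0,"fingers":0},
    {"translation":[0.1,-0.8,0],"roll":0,"fingers":0},
    {"translation":[0.1,-0.8,0],"roll":0,"fingers":0},
    {"translation":[0,-0.4,0],"roll":0,"fingers":0},
    {"translation":[0,-0.2,0],"roll":0,"fingers":0},
    {"translation":[0,0,0],"roll":0,"fingers":0}
  ]
}}

```text
clock: 19.45
position: [0.4972, -0.1801, 0.2692]
orientation: [[-1.0, 0.029, -0.0], [0.029, 1.0, 0.001], [0.0, 0.001, -1.0]]
ft_force: [0.5, 0.7, -5.7]
gripper_width: 0.0133
grasp_force: 39.8
```

```bash
python3 o.py
```

```text
19.45 [ 1.21  0.42 -1.16  1.78  0.41  1.21  1.47] M [ 0.066 -0.057  0.029] F [ 0.5  0.7 -5.7] [ 0.4972 -0.1801  0.2692] yaw 178.34 tau7 0.28
```

Request:
{"fn": "step_arm", "kwargs": {
  "increments": [
    {"translation":[0,-0.18,0.4],"roll":0,"fingers":0},
    {"translation":[0,0,0.6],"roll":0,"fingers":0},
    {"translation":[0,0,0.4],"roll":0,"fingers":0},
    {"translation":[0,0,0],"roll":0,"fingers":0}
  ]
}}

```text
clock: 19.85
position: [0.4964, -0.184, 0.2326]
orientation: [[-1.0, 0.028, -0.002], [0.028, 1.0, 0.001], [0.003, 0.001, -1.0]]
ft_force: [-0.3, 0.1, -5.8]
gripper_width: 0.0131
grasp_force: 39.8
```

```bash
python3 o.py
python3 - <<'E'
from h import *
o=robot.get_obs(); R=np.array(o['orientation'])
for c in['wrist','scene','side']:
    s=snap(c); P=cloud(s); ok=s['z_map']>0
    h=cv2.cvtColor(s['frame'],cv2.COLOR_RGB2HSV).astype(int)
    Q=P-o['position']; n=np.array([.22*.976/.976,0,0])
    lane=ok&(abs(P[...,0]-.56)<.22)&(abs(P[...,1]+.19)<.1)
    g=P[lane&(h[...,0]>60)&(h[...,0]<95)&(h[...,1]>70)&(P[...,2]>.05)]
    k=g[:,2]+np.tan(.22)*g[:,0]; T=g[k>np.percentile(k,95)-.006]
    yc=T[:,1]+.0285*(T[:,0]-.497)
    a,b=yc[yc>-.185],yc[yc<-.185]
    print(c,'rails y @.497',[np.percentile(x,[3,50,97]).round(4) if len(x)>5 else None for x in(a,b)],len(a),len(b))
    body=P[ok&(h[...,1]<60)&(h[...,2]>90)&(abs(P[...,0]-.5)<.12)&(abs(P[...,1]+.185)<.07)&(P[...,2]>o['position'][2]-.015-.01)&(P[...,2]<o['position'][2]-.005)]
    print('  body',len(body),cv2.minAreaRect(body[:,:2].astype(np.float32)) if len(body)>9 else '', (np.percentile(body[:,1]+.0285*(body[:,0]-.497),[1,99]),np.median(body[:,2]), np.polyfit(body[:,0],body[:,2],1)) if len(body)>9 else '')
    if c=='side': save(s,'j.png')
E
```

```text
19.85 [ 1.18  0.46 -1.13  1.82  0.46  1.15  1.44] M [-0.015  0.051 -0.013] F [-0.3  0.1 -5.8] [ 0.4964 -0.184   0.2326] yaw 178.41 tau7 -0.335
wrist rails y @.497 [array([-0.1836, -0.1677, -0.1266]), array([-0.2415, -0.2077, -0.186 ])] 111 131
  body 9462 ((0.4764479994773865, -0.18303902447223663), (0.06382511556148529, 0.0842478945851326), 88.06436920166016) (array([-0.21439837, -0.1528328 ]), np.float64(0.22082918493162595), array([0.00262211, 0.21938955]))
scene rails y @.497 [array([-0.1822, -0.149 , -0.1337]), array([-0.237 , -0.2211, -0.1875])] 316 277
  body 356 ((0.5114622712135315, -0.17626473307609558), (0.06160809099674225, 0.15328454971313477), 81.25337982177734) (array([-0.21233234, -0.15215552]), np.float64(0.22035448280421502), array([-0.03196359,  0.23562173]))
side rails y @.497 [array([-0.1839, -0.1732, -0.1623]), array([-0.1968, -0.19  , -0.1854])] 263 75
  body 388 ((0.5061404705047607, -0.17945411801338196), (0.14976511895656586, 0.06073589250445366), 1.2075879573822021) (array([-0.20985936, -0.1502464 ]), np.float64(0.2197261908031064), array([-0.01304379,  0.22480116]))
```

View pics/j.png

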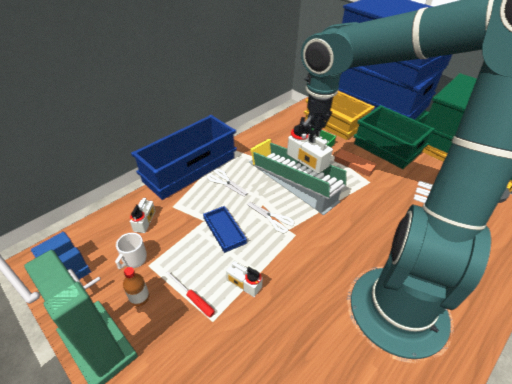

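Request:
{"fn": "step_arm", "kwargs": {
  "increments": [
    {"translation":[0,-0.05,0.3],"roll":0,"fingers":0},
    {"translation":[0,0,0.4],"roll":0,"fingers":0},
    {"translation":[0,0,0.3],"roll":0,"fingers":0},
    {"translation":[0,0,0.2],"roll":0,"fingers":0},
    {"translation":[0,0,0.1],"roll":0,"fingers":0},
    {"translation":[0,0,0],"roll":0,"fingers":0}
  ],
  "newtons": 25
}}

```text
clock: 20.6
position: [0.4971, -0.1857, 0.2017]
orientation: [[-1.0, 0.028, -0.0], [0.028, 1.0, 0.0], [0.0, 0.0, -1.0]]
ft_force: [0.1, -0.5, -5.6]
gripper_width: 0.0131
grasp_force: 39.8
```

```bash
python3 o.py
```

```text
20.6 [ 1.15  0.5  -1.1   1.85  0.5   1.1   1.41] M [-0.052  0.006 -0.021] F [ 0.1 -0.5 -5.6] [ 0.4971 -0.1857  0.2017] yaw 178.37 tau7 -0.1
```

Request:
{"fn": "step_arm", "kwargs": {
  "increments": [
    {"translation":[0,0,0.08],"roll":0,"fingers":0},
    {"translation":[0,0,0.08],"roll":0,"fingers":0}
  ]
}}

```text
clock: 20.8
position: [0.4973, -0.1859, 0.1981]
orientation: [[-1.0, 0.029, 0.0], [0.029, 1.0, -0.0], [-0.0, -0.0, -1.0]]
ft_force: [-0.1, 0.1, -5.9]
gripper_width: 0.0134
grasp_force: 39.8
```

Request:
{"fn": "step_arm", "kwargs": {
  "increments": [
    {"translation":[0,0,0.08],"roll":0,"fingers":0},
    {"translation":[0,0,0.08],"roll":0,"fingers":0}
  ]
}}

```text
clock: 21.0
position: [0.4971, -0.1859, 0.1939]
orientation: [[-1.0, 0.029, -0.0], [0.029, 1.0, -0.0], [0.0, -0.0, -1.0]]
ft_force: [0.1, 0.5, -7.3]
gripper_width: 0.0128
grasp_force: 39.8
```

```bash
python3 o.py
```

```text
21.0 [ 1.15  0.51 -1.09  1.86  0.51  1.09  1.4 ] M [-0.02  -0.008 -0.033] F [ 0.1  0.5 -7.3] [ 0.4971 -0.1859  0.1939] yaw 178.36 tau7 0.071
```

Request:
{"fn": "step_arm", "kwargs": {
  "increments": [
    {"translation":[0,0,0.08],"roll":0,"fingers":0},
    {"translation":[0,0,0.08],"roll":0,"fingers":0}
  ]
}}

```text
clock: 21.2
position: [0.4973, -0.186, 0.19]
orientation: [[-1.0, 0.029, 0.0], [0.029, 1.0, -0.0], [-0.0, -0.0, -1.0]]
ft_force: [2.1, -0.9, 1.5]
gripper_width: 0.0131
grasp_force: 40.8
```

Request:
{"fn": "step_arm", "kwargs": {
  "increments": [
    {"translation":[0,0,0.06],"roll":0,"fingers":0},
    {"translation":[0,0,0.06],"roll":0,"fingers":0}
  ]
}}

```text
clock: 21.4
position: [0.4975, -0.186, 0.1873]
orientation: [[-1.0, 0.029, 0.001], [0.029, 1.0, -0.0], [-0.001, -0.0, -1.0]]
ft_force: [1.6, -1.3, 1.7]
gripper_width: 0.0135
grasp_force: 41.0
```

```bash
python3 o.py
```

```text
21.4 [ 1.14  0.52 -1.08  1.87  0.52  1.07  1.4 ] M [-0.299  0.178  0.075] F [ 1.6 -1.3  1.7] [ 0.4975 -0.186   0.1873] yaw 178.35 tau7 -0.023
```

Request:
{"fn": "step_arm", "kwargs": {
  "increments": [
    {"translation":[0,0,0.06],"roll":0,"fingers":0},
    {"translation":[0,0,0.06],"roll":0,"fingers":0}
  ]
}}

```text
clock: 21.6
position: [0.4975, -0.1859, 0.1842]
orientation: [[-1.0, 0.029, 0.001], [0.029, 1.0, -0.0], [-0.001, -0.0, -1.0]]
ft_force: [0.8, -1.6, 2.5]
gripper_width: 0.013
grasp_force: 41.4
```

Request:
{"fn": "step_arm", "kwargs": {
  "increments": [
    {"translation":[0,0,0.05],"roll":0,"fingers":0},
    {"translation":[0,0,0.05],"roll":0,"fingers":0}
  ]
}}

```text
clock: 21.8
position: [0.4975, -0.1859, 0.1817]
orientation: [[-1.0, 0.029, 0.001], [0.029, 1.0, -0.0], [-0.001, -0.0, -1.0]]
ft_force: [2.3, -2.0, 5.3]
gripper_width: 0.0128
grasp_force: 41.9
```

```bash
python3 o.py
python3 - <<'E'
from h import *
for c in['scene','side','wrist']:
    s=snap(c); P=cloud(s); ok=s['z_map']>0
    h=cv2.cvtColor(s['frame'],cv2.COLOR_RGB2HSV).astype(int)
    b=P[ok&(h[...,1]<60)&(h[...,2]>90)&(abs(P[...,0]-.5)<.1)&(abs(P[...,1]+.185)<.04)&(P[...,2]>.148)]
    # fit plane to lower part (body top) robustly
    k=b[:,2]+.12*(b[:,0]-.5); lo=b[(k<np.percentile(k,60))]
    X=np.c_[lo[:,0]-.5,np.ones(len(lo))]
    w=np.ones(len(lo),bool)
    for _ in range(10):
        p=np.linalg.lstsq(X[w],lo[w,2],rcond=None)[0]; r=abs(lo[:,2]-X@p); w=r<max(.003,np.percentile(r,60)*1)
    print(c,len(lo),w.sum(),'slope',p.round(3))
E
```

```text
21.8 [ 1.14  0.52 -1.07  1.87  0.53  1.06  1.39] M [-0.441 -0.068  0.073] F [ 2.3 -2.   5.3] [ 0.4975 -0.1859  0.1817] yaw 178.36 tau7 -0.038
scene 285 171 slope [-0.168  0.169]
side 389 233 slope [-0.169  0.166]
wrist 9485 8059 slope [-0.162  0.17 ]
```

Request:
{"fn": "step_arm", "kwargs": {
  "increments": [
    {"translation":[0,0,0.05],"roll":0,"fingers":0},
    {"translation":[0,0,0.05],"roll":0,"fingers":0}
  ]
}}

```text
clock: 22.15
position: [0.4979, -0.186, 0.1796]
orientation: [[-1.0, 0.029, 0.002], [0.029, 1.0, -0.0], [-0.002, -0.0, -1.0]]
ft_force: [3.8, -3.5, 23.5]
gripper_width: 0.0132
grasp_force: 44.7
```

Request:
{"fn": "step_arm", "kwargs": {
  "increments": [
    {"translation":[0,0,0.03],"roll":0,"fingers":0},
    {"translation":[0,0,0],"roll":0,"fingers":0}
  ]
}}

```text
clock: 22.35
position: [0.4986, -0.1861, 0.1795]
orientation: [[-1.0, 0.029, 0.003], [0.029, 1.0, -0.001], [-0.003, -0.001, -1.0]]
ft_force: [5.6, -3.2, 16.9]
gripper_width: 0.0129
grasp_force: 43.7
```

```bash
python3 o.py
python3 - <<'E'
from h import *
for c in['wrist']:
    s=snap(c); P=cloud(s); ok=s['z_map']>0
    h=cv2.cvtColor(s['frame'],cv2.COLOR_RGB2HSV).astype(int)
    b=P[ok&(h[...,1]<60)&(h[...,2]>90)&(abs(P[...,0]-.5)<.1)&(abs(P[...,1]+.185)<.04)&(P[...,2]>.148)]
    k=b[:,2]+.18*(b[:,0]-.5); lo=b[(k<np.percentile(k,60))]
    X=np.c_[lo[:,0]-.5,np.ones(len(lo))]
    w=np.ones(len(lo),bool)
    for _ in range(10):
        p=np.linalg.lstsq(X[w],lo[w,2],rcond=None)[0]; r=abs(lo[:,2]-X@p); w=r<max(.003,np.percentile(r,60)*1)
    print(c,len(lo),w.sum(),'slope',p.round(3))
E
```

```text
22.35 [ 1.13  0.53 -1.07  1.87  0.53  1.06  1.39] M [-0.586 -0.696  0.09 ] F [ 5.6 -3.2 16.9] [ 0.4986 -0.1861  0.1795] yaw 178.36 tau7 -0.112
wrist 9811 8088 slope [-0.202  0.168]
```

Request:
{"fn": "step_arm", "kwargs": {
  "increments": [
    {"translation":[0,0,-0.05],"roll":0,"fingers":0},
    {"translation":[0,0,0],"roll":0,"fingers":0.6},
    {"translation":[0,0,0],"roll":0,"fingers":0.6},
    {"translation":[0,0,0],"roll":0,"fingers":0.6},
    {"translation":[0,0,0],"roll":0,"fingers":0.6},
    {"translation":[0,0,-0.4],"roll":0,"fingers":0.6},
    {"translation":[0,0,-0.8],"roll":0,"fingers":0.6},
    {"translation":[0,0,-1],"roll":0,"fingers":0.6},
    {"translation":[0,0,-1],"roll":0,"fingers":0.6},
    {"translation":[0,0,-1],"roll":0,"fingers":0.6},
    {"translation":[0,0,-0.4],"roll":0,"fingers":0.6},
    {"translation":[0,0,0],"roll":0,"fingers":0.6}
  ]
}}

```text
clock: 23.6
position: [0.4976, -0.1859, 0.2957]
orientation: [[-1.0, 0.029, 0.002], [0.029, 1.0, -0.001], [-0.002, -0.001, -1.0]]
ft_force: [-0.0, -0.7, 0.3]
gripper_width: 0.0513
grasp_force: 0.0
```

```bash
python3 o.py
python3 - <<'E'
from h import *
ims=[]
for c in['scene','side']:
    s=snap(c); u,v=proj(s,[.58,-.18,.12]).astype(int)
    ims.append(cv2.resize(s['frame'][v-60:v+60,u-50:u+50],(400,480),interpolation=cv2.INTER_CUBIC)[:,:,::-1])
cv2.imwrite('pics/k.png',np.hstack(ims))
E
```

```text
23.6 [ 1.23  0.4  -1.17  1.74  0.38  1.26  1.5 ] M [-0.018 -0.005  0.018] F [-0.  -0.7  0.3] [ 0.4976 -0.1859  0.2957] yaw 178.35 tau7 0.388
```

View pics/k.png

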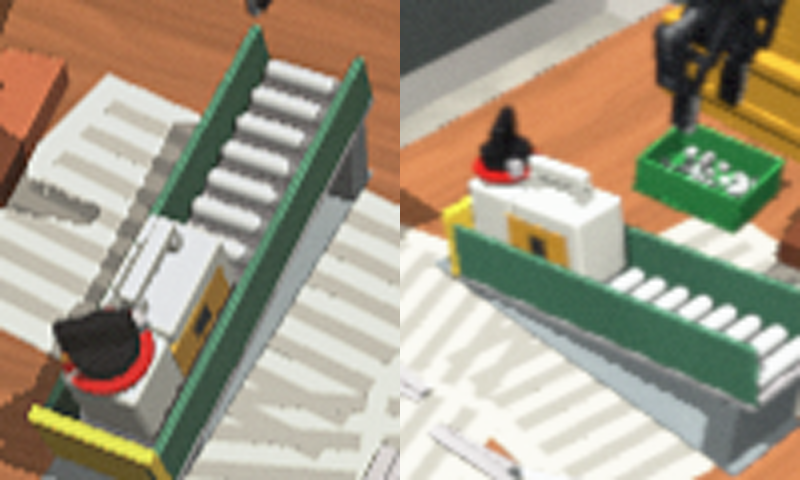

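Request:
{"fn": "step_arm", "kwargs": {
  "increments": [
    {"translation":[0,0,0],"roll":0,"fingers":0.6},
    {"translation":[0,0,0],"roll":0,"fingers":0.6},
    {"translation":[0,0,0],"roll":0,"fingers":0.6},
    {"translation":[0,0,0],"roll":0,"fingers":0.6},
    {"translation":[0,0,0],"roll":0,"fingers":0.6},
    {"translation":[0,0,0],"roll":0,"fingers":0.6},
    {"translation":[0,0,0],"roll":0,"fingers":0.6},
    {"translation":[0,0,0],"roll":0,"fingers":0.6}
  ]
}}

```text
clock: 24.5
position: [0.4972, -0.1859, 0.2945]
orientation: [[-1.0, 0.029, -0.0], [0.029, 1.0, -0.0], [0.0, -0.0, -1.0]]
ft_force: [0.4, -0.7, -0.2]
gripper_width: 0.0512
grasp_force: 0.0
```

Run:
```python
from h import *
ct,st=np.cos(.22),np.sin(.22)
for c in['scene','side']:
    s=snap(c); P=cloud(s); ok=s['z_map']>0
    h=cv2.cvtColor(s['frame'],cv2.COLOR_RGB2HSV).astype(int)
    d=P-np.array([.57,-.187,.07]); xb=d[...,0]*ct-d[...,2]*st; zb=d[...,0]*st+d[...,2]*ct
    m=ok&(abs(P[...,1]+.187)<.06)&(zb>.07)&(zb<.086)&(h[...,1]<60)&(h[...,2]>90)&(xb>-.1)&(xb<.2)
    y=ok&(h[...,0]>20)&(h[...,0]<32)&(h[...,1]>150)&(abs(P[...,1]+.19)<.07)&(P[...,0]>.65)&(zb>0.02)
    q=np.c_[xb[m],P[...,1][m]]; print(c,m.sum(),'body xb',np.percentile(q[:,0],[1,99]).round(4),cv2.minAreaRect(q.astype(np.float32)),'stop xb',np.percentile(xb[y],[2,50]).round(4))
    w=P[ok&(h[...,2]<75)&(zb>.128)&(zb<.15)&(abs(xb-.14)<.05)&(abs(P[...,1]+.187)<.05)]
    if len(w)>9: print('  wing',len(w),cv2.minAreaRect(w[:,:2].astype(np.float32)))
```

```text
scene 454 body xb [0.0194 0.1661] ((0.09213072806596756, -0.19184322655200958), (0.06619758158922195, 0.15056940913200378), 88.5371322631836) stop xb [0.1681 0.1759]
  wing 112 ((0.7356453537940979, -0.19222676753997803), (0.013977843336760998, 0.05328908935189247), 32.578983306884766)
side 242 body xb [0.0171 0.1589] ((0.08872463554143906, -0.18650636076927185), (0.15350492298603058, 0.06386882811784744), 0.9929574131965637) stop xb [0.1378 0.1726]
  wing 34 ((0.728260338306427, -0.1868125945329666), (0.012797379866242409, 0.04602339491248131), 28.02164649963379)
```

```bash
python3 -c "
from plant import robot
print(robot.sign_off())"
```

```text
the job is handed in; nothing more can be done
None
```

The cap was turned to its first click only, and the canister now rests upright and lengthwise against the yellow stop. I handed the job in at about 25 s. I viewed 11 pictures, one over the limit of 10.

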